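Set the milk frother to speed four and start it

ROBOT

A 6-joint arm with a two-finger parallel gripper is mounted at the origin on the work surface. World frame = base frame: x ahead of the robot, y to its left, z up, the work surface at z = 0. Lengths are in m, angles in rad, forces in N, time in s.
With the tool pointing down it reaches from about 0.225 to 0.725 m from the base axis. Payload 3.1 kg.
Tool frame: the origin (TCP) lies at the very end of the fingers, on their centre line; the grasp point (between the pads) lies 19 mm behind it; z points along the fingers, y is the line along which they close (so a half turn about z gives the same grasp; the last joint's range is limited). The gripper opens to 85 mm and grips with 20 to 120 N. Pads are 22 mm wide; open, the fingers measure 114 mm over their backs; the gripper's body (76 mm by 85 mm) begins 54 mm behind the grasp point. The pads swing forward as they close: fully open they stand 13 mm farther back than shut.
Start: joints at [1.045, 0.048, 0.099, 1.622, 0, 1.443], TCP at [0.203, 0.484, 0.231] pointing down, gripper open.
Joint ranges: [-2.91, 2.91], [-0.99, 1.94], [-1.21, 1.42], [-2.12, 2.29], [-1.49, 1.47], [-3.14, 3.14]. Speed limits (rad/s): [2.79, 2.79, 3.14, 3.14, 3.14, 3.14].

INTERFACE

Orientations are given as a rotation vector (axis times angle).
In Python, from station import observe, cams, job gives the robot as it stands.
- The arm moves only by the shell command python3 -m inch 'ROWS' [OPENING] [FORCE]. ROWS is JSON, a list of rows, each an object with "xyz": the shift along the world's x, y, z each as a share of 0.15 m, from -1 to 1, a list of three; "twist": the turn, a rotation vector about the world's x, y, z each as a share of 2 pi rad, from -1 to 1, a list of three. A call has 1 to 5 rows; each row is the pose to reach, as a shift and turn from the pose commanded when the call began, turning the shorter way round; what a row does not reach only later rows make up. A row lasts 1/12 s, in which the tool goes at most 41.7 mm and 7.16 degrees, less where a joint would pass 70% of its speed; a pose out of reach is approached as far as the arm can. A call with a number of a shift or a turn outside -1 to 1 is refused whole. A call with a gripper value outside its range is refused whole. OPENING is the opening, from -1 (shut) to 1 (fully open), so that 0 is half open, set as the call begins (- or left out, the last holds). The fingers move at their own pace and stop on an object; FORCE is the grip in N (left out, the last holds). Time passes only in rows, so rows that repeat a pose let the fingers close. It gives the time, the measured TCP pose, the force, the opening and the grip force at its end, in the units of the state.
- observe(): the state, without advancing time (a new reading comes with each control period).
- cams.read_camera(name): name is "scene" or "top" or "wrist"; returns a dict with "frame" (480x640x3 uint8, blue, green, red), "intrinsics" (3x3 intrinsics, pixels), "rvec" (rotation vector, rad) and "tvec" (3), from world to camera coordinates, as OpenCV has them; the wrist camera has in their place "mount" (4x4, takes a point from camera to tool coordinates, whose origin is the TCP and whose axes are the flange's). Camera axes: x right, y down, z forward; pixel columns grow to the right and rows downward; lengths in m; the calibration is good to about 2 mm. A picture is of the moment at which its call begins: read the wrist's pose just before it. There is no depth.
- job.hand_in(): hands the job in; it is judged then, once.
The state is a dict: "time": time; "joint_pos": joint angles; "qd": joint speeds; "joint_torque": joint torques, N m; "tool_pos": TCP position; "orientation": TCP orientation; "force": force on the tool from outside, world axes, zero at the start; "torque": the same for the moment, N m; "grip_width": opening from 0.0 (shut) to 1.0 (fully open); "gripper_force": force on a finger pad.
Only numpy, scipy, OpenCV 4.12 (cv2) and the standard library are available. Lean on these libraries where they do the work, as an engineer would, in place of code of your own. Each camera call takes 0.05 s, during which the arm holds its last target. There are 200 camera calls.

TASK

Get the milk frother going at speed four: with a fingertip push its orange pointer clockwise, click by click, until it rests in the notch at the fourth white dot counted on from the red off mark, without running past it; only then press the green start button all the way down and let it come back up. Push gently, do not pinch the pointer, and leave the jug and everything else on the shelf where it stands.

Things in the scene. Friction and masses are not known exactly. Their poses are not given: they have to be found in the camera images.
- frother: Frothing station: grey box fixed to the shelf, 180 (its x) x 320 mm (its y), flat top panel 45 mm up, front towards -x, yaw up to 0.35 rad. Origin: centre of its underside, on the shelf. On it, in its own axes: steel jug locked at x +20, y +112 mm (78 mm wide, lid knob up to 133 mm above the shelf, handle to -x); selector at x +5, y -45 mm; start button at x -55, y -130 mm.
- speed (a joint): Selector angle, rad, growing clockwise from above. Spring notches 0.6 apart: 0 off, 0.6 .. 3.6 speeds one to six (four is 2.4); stops at both ends. Starts at off, one, two or rarely three. Past the midpoint between notches it snaps on into the next; 3 to 4 N near the arm's outer end carries it over. At angle t the pointer aims 1.8 - t rad anticlockwise from the station's +x.
- dial_axis (a point): The selector's vertical axis at the level of the top panel (45 mm above the shelf). Round it: a grey hub 30 mm wide and 25 mm high, on a flat black disc 108 mm across.
- pointer_tip (a point): Outer end of the selector's pointer, on its top: an orange arm with a white line, reaching 50 mm out from the axis, 12 mm wide, from 2 mm to 22 mm above the panel. The panel beside and beyond it is flat and free.
- dot4 (a point): The fourth white dot on the panel (speed four), 66 mm from the selector's axis. Seven flat marks lie on that circle: a red one, 16 mm wide, for off, at the left, then clockwise six white dots growing from 9 to 15 mm wide.
- start (a joint): Travel of the green start button, m: 0 up, 0.006 fully down; springs back by itself. Fully down takes 5 N.
- start_top (a point): Centre of the top of the start button, a green cap 28 mm wide in a black housing on the right front of the station's panel; it is pressed straight down.
- rack: Wooden four-slot coaster rack, 100 x 78 x 48 mm, loose, left of the station. Origin: centre of its underside.
- coaster0: Blue ceramic coaster, 90 x 8 x 90 mm, on edge in the rack. Origin: middle of its lower edge.
- coaster1: White ceramic coaster, 90 x 8 x 90 mm, on edge in the rack. Origin: middle of its lower edge.
- organizer: Clear plastic pill organizer with seven closed blue and clear flip lids, 170 x 40 x 24 mm, loose, right of the station. Origin: centre of its underside.
- whisk: Steel mini whisk, 170 mm long, 23 mm high, lying in front of the station. Origin: on the shelf below its middle, its length along its x.
- magnet: Copper-tone round magnet, 32 mm wide, 8 mm high, lying in front of the station. Origin: centre of its underside.
- mug: White ceramic mug, 76 mm wide, 85 mm high, behind the station. Origin: centre of its underside.

How it is judged:
By the outcome, as a careful person would: the job done as asked, in the order asked, and still so for the second after the job is handed in, with the robot touching nothing.
It also fails if it takes over 58 s, if anything falls off the work surface, if the arm or the gripper's body presses on something with over 40 N, if the wrist force passes 120 N, or if a joint passes its speed limit or range.

## Working session

There is one attempt and no reset: what is moved stays moved. The work goes in short steps, Python scripts to look and compute and a shell command to move; the robot and the scene stay as the last step left them, time stands still between calls to the robot, and variables do not carry over. Pictures are saved under pics/ and viewed, at most 10 in all, crops included, and the job is handed in when it is done.

```bash
mkdir -p pics; ls
cat > h.py <<'E'
import numpy as np, cv2
from station import observe, cams, job
def save(n,f): cv2.imwrite(f'pics/{n}.png',f)
def ray(c,uv,z):
    R=cv2.Rodrigues(np.array(c['rvec'],float))[0]; t=np.array(c['tvec'],float).ravel()
    d=R.T@np.linalg.inv(np.array(c['intrinsics']))@np.array([uv[0],uv[1],1.]); o=-R.T@t
    return o+d*(z-o[2])/d[2]
def blobs(f,lo,hi,amin=20):
    m=cv2.inRange(cv2.cvtColor(f,cv2.COLOR_BGR2HSV),lo,hi)
    n,_,s,c=cv2.connectedComponentsWithStats(m)
    return [(c[i],s[i][4],s[i][:4]) for i in range(1,n) if s[i][4]>=amin]
E
python3 - <<'E'
from h import *
for n in('top','scene'):
    c=cams.read_camera(n); save(n+'0',c['frame']); np.save(n+'0.npy',c,allow_pickle=True)
    for k,lo,hi in(('orange',(8,150,120),(22,255,255)),('green',(45,100,50),(85,255,255)),('red',(0,150,80),(5,255,255))):
        for b in blobs(c['frame'],lo,hi): print(n,k,b[0].round(1),b[1],ray(c,b[0],{'orange':.067,'green':.055,'red':.045}[k]).round(4))
print(observe())
E
```

```text
pics
top orange [302.6  15.3] 16668 [0.9556 0.136  0.067 ]
top orange [60.8 37.8] 46 [0.9116 0.541  0.067 ]
top orange [101.6  40.8] 207 [0.9073 0.4715 0.067 ]
top orange [145.6  90. ] 17131 [0.8236 0.3928 0.067 ]
top orange [384.7 151.3] 61799 [ 0.727  -0.0036  0.067 ]
top orange [ 8.5 54.3] 132 [0.8818 0.6277 0.067 ]
top orange [ 48.8 182.6] 3542 [0.6653 0.5441 0.067 ]
top orange [265.4 160. ] 189 [0.7092 0.19   0.067 ]
top orange [417.2 211.7] 140 [ 0.6293 -0.0567  0.067 ]
top orange [ 44.  288.7] 6960 [0.4925 0.54   0.067 ]
top orange [349.3 298.2] 46350 [0.4888 0.0494 0.067 ]
top orange [284.4 279.7] 74 [0.5156 0.1531 0.067 ]
top orange [155.6 394.5] 31352 [0.331  0.3507 0.067 ]
top orange [473.4 404.6] 34522 [ 0.3295 -0.1459  0.067 ]
top orange [272.6 467.7] 13543 [0.2255 0.1628 0.067 ]
top green [463.3 283. ] 266 [ 0.5172 -0.1328  0.055 ]
top red [382. 228.] 69 [ 0.6043 -0.0024  0.045 ]
scene orange [145.1 137.7] 36306 [0.1416 0.177  0.067 ]
scene orange [281.8 135.9] 13192 [0.3795 0.3044 0.067 ]
scene orange [211.7 307.3] 33051 [ 0.5269 -0.1343  0.067 ]
scene orange [536.6 19
[... 722 characters left out ...]
7.1] 60 [ 0.6023 -0.0022  0.045 ]
{'time': 0.1, 'joint_pos': array([ 1.04516959e+00,  4.86972410e-02,  9.77476520e-02,  1.62199569e+00,
       -3.70541862e-06,  1.44299594e+00]), 'qd': array([-0.00052838, -0.0008612 ,  0.00310172,  0.00197578,  0.00013962,
       -0.00049748]), 'joint_torque': array([ 2.69269949e-03, -3.39850545e+01,  3.20935965e+01,  1.58342480e-02,
       -1.51898626e-04,  1.24332011e-06]), 'tool_pos': array([0.20312704, 0.483514  , 0.23022008]), 'orientation': array([-0.62065553, -3.07897225,  0.00319818]), 'force': array([ 0.07950436, -0.02085794, -0.1016697 ]), 'torque': array([0.04064482, 0.03739605, 0.0164053 ]), 'gripper_force': 0.0, 'grip_width': 1.0003589944654752}
```

View pics/top0.png

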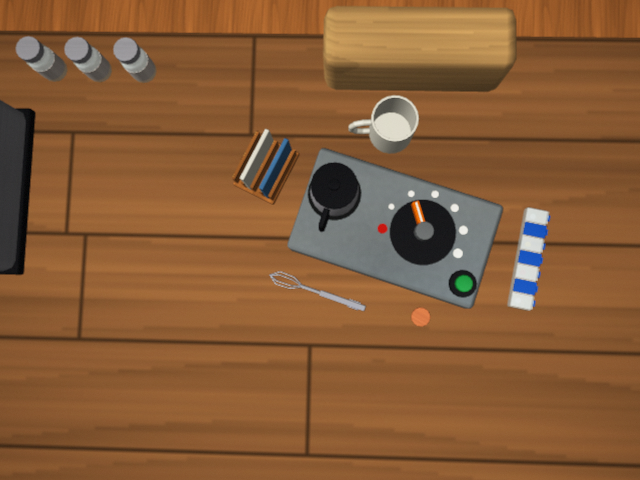

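View pics/scene0.png

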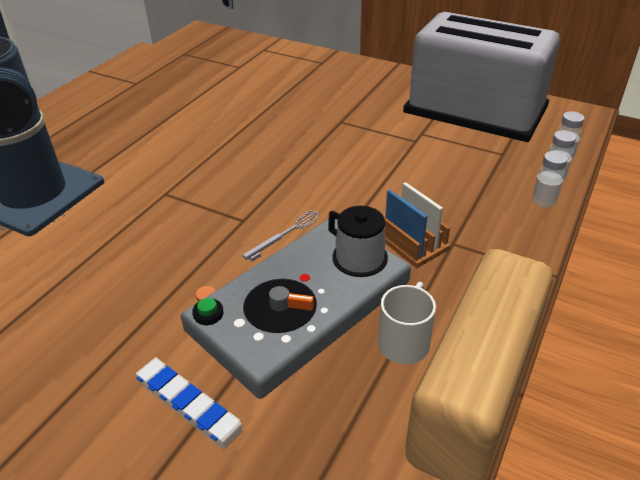

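The top view shows the station yawed clockwise, with the hub at about (424,231). The pointer (417,211) aims towards dot 2 (411,194). Dot 4 is at about (454,208), the red mark at (382,228) and the green button at (463,283).

```bash
cat > m.py <<'E'
from h import *
from scipy.optimize import least_squares
from scipy.spatial.transform import Rotation as Ro
c=np.load('top0.npy',allow_pickle=True).item(); f=c['frame']
P=[]
for px in[(382,228),(391,206),(411,194),(435,194),(454,208),(463,230),(458,253)]:
    x,y=px; g=f[y-8:y+9,x-8:x+9].astype(float)
    w=(g.min(2)>150) if px!=(382,228) else ((g[...,2]>120)&(g[...,1]<60))
    yy,xx=np.nonzero(w); P.append(ray(c,(x-8+xx.mean(),y-8+yy.mean()),.045)[:2])
P=np.array(P)
model=lambda p:np.c_[p[0]+.066*np.cos(p[2]+1.8-.6*np.arange(7)),p[1]+.066*np.sin(p[2]+1.8-.6*np.arange(7))]
s=least_squares(lambda p:(model(p)-P).ravel(),[.6,-.07,-.3]); A,yaw=s.x[:2],s.x[2]
print('axis',A,'yaw',yaw,'res mm',(s.fun*1e3).round(1))
m=cv2.inRange(cv2.cvtColor(f,cv2.COLOR_BGR2HSV),(5,150,150),(20,255,255)); m[:195]=0;m[235:]=0;m[:,:395]=0;m[:,432:]=0
yy,xx=np.nonzero(m); q=ray(c,(xx.mean(),yy.mean()),.067)[:2]-A
print('pointer t',1.8+yaw-np.arctan2(q[1],q[0]),np.hypot(*q),len(xx))
rot=lambda v:A+np.array([[np.cos(yaw),-np.sin(yaw)],[np.sin(yaw),np.cos(yaw)]])@v
print('button pred',rot(np.array([-.06,-.085])))
print(Ro.from_rotvec(observe()['orientation']).as_matrix().round(3))
E
python3 m.py
```

```text
axis [ 0.59973046 -0.06826102] yaw -0.2998849549073061 res mm [ 0.2  0.  -0.2 -0.   0.1  0.2 -0.3 -0.   0.1 -0.2  0.1  0.  -0.   0. ]
pointer t 1.1352477939707935 0.031390895867696514 118
button pred [ 0.51729836 -0.13174289]
[[-0.922  0.387 -0.001]
 [ 0.387  0.922 -0.002]
 [ 0.    -0.002 -1.   ]]
```

```bash
python3 -m inch '[{"xyz":[0.93,-1,0],"twist":[0,0,0.055]},{"xyz":[0.93,-1,0],"twist":[0,0,0.055]},{"xyz":[0.93,-1,0],"twist":[0,0,0.055]},{"xyz":[0.93,-1,0],"twist":[0,0,0.055]},{"xyz":[0.93,-1,0],"twist":[0,0,0.055]}]' -1 20
python3 -m inch '[{"xyz":[0.93,-1,0],"twist":[0,0,0.056]},{"xyz":[0.93,-1,0],"twist":[0,0,0.056]},{"xyz":[0.93,-1,0],"twist":[0,0,0.056]},{"xyz":[0.93,-1,0],"twist":[0,0,0.056]},{"xyz":[0.93,-1,0],"twist":[0,0,0.056]}]'
python3 -m inch '[{"xyz":[0.93,-1,0],"twist":[0,0,0]},{"xyz":[0.93,-1,0],"twist":[0,0,0]},{"xyz":[0.93,-1,0],"twist":[0,0,0]},{"xyz":[0.93,-1,0],"twist":[0,0,0]},{"xyz":[0.93,-1,0],"twist":[0,0,0]}]'
cat > plan.py <<'E'
import sys
from h import *
from scipy.spatial.transform import Rotation as Ro
A=np.array([.5997,-.0683]); o=observe()
M=Ro.from_rotvec(o['orientation']).as_matrix(); y=np.arctan2(M[1,1],M[0,1])
p=np.array(o['tool_pos']); print('t',round(o['time'],2),p.round(4),'yaw',round(y,3),'F',np.round(o['force'],1),'g',o['grip_width'])
d=p[:2]-A; a=y-np.pi/2; print('radial',d@[np.cos(a),np.sin(a)],'tang',d@[-np.sin(a),np.cos(a)])
for q in sys.argv[1:]:
    t,off=map(float,q.split(',')); a=1.5-t
    g=A+.042*np.array([np.cos(a),np.sin(a)])+off*np.array([-np.sin(a),np.cos(a)])
    print(q,g.round(4),'share',((g-p[:2])/.15).round(3),'twist',round((a+np.pi/2-y)/2/np.pi,4))
E
python3 plan.py 1.2,.036
python3 - <<'E'
from h import *
save('w1',cams.read_camera('wrist')['frame'])
E
```

```text
time: 0.52
tool_pos: [0.3365, 0.34, 0.2308]
orientation: [-0.079, -3.14, 0.001]
force: [0.7, 0.1, 0.8]
grip_width: 0.302
gripper_force: 0.0
time: 0.93
tool_pos: [0.4677, 0.1991, 0.2308]
orientation: [0.471, -3.105, -0.0]
force: [1.2, 1.3, -0.3]
grip_width: -0.001
gripper_force: 0.0
time: 1.35
tool_pos: [0.6075, 0.0485, 0.2304]
orientation: [0.467, -3.106, -0.0]
force: [0.3, 0.7, 1.3]
grip_width: 0.0
gripper_force: 0.0
t 1.35 [0.6075 0.0485 0.2304] yaw 1.87 F [0.3 0.7 1.3] g 8.251251240101136e-05
radial 0.04184355983961184 tang 0.1092762127839536
1.2,.036 [ 0.6292 -0.0215] share [ 0.144 -0.466] twist 0.0002
```

View pics/w1.png

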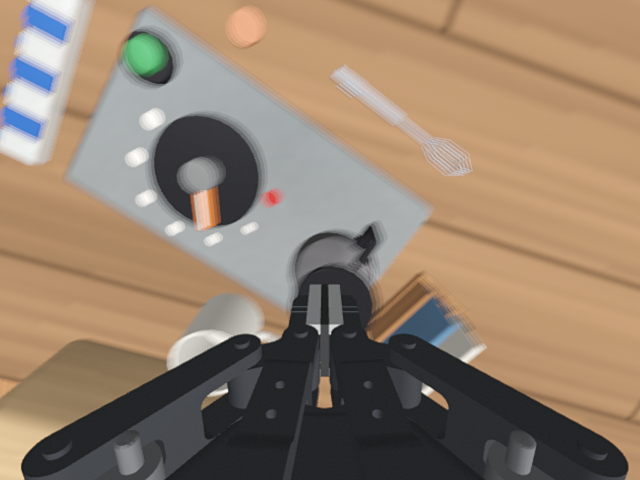

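The wrist view shows the shut fingers above the jug, the pointer at (206,205) aiming at dot 2, and the space beside it free. I'll move to behind the pointer and go down.

```bash
python3 -m inch '[{"xyz":[0.156,-0.504,0]},{"xyz":[0.156,-0.504,0]},{"xyz":[0.156,-0.504,-0.25]},{"xyz":[0.156,-0.504,-0.5]},{"xyz":[0.156,-0.504,-0.7]}]'
python3 -m inch '[{"xyz":[0,0,-0.15]},{"xyz":[0,0,-0.3]},{"xyz":[0,0,-0.4]},{"xyz":[0,0,-0.473]},{"xyz":[0,0,-0.473]}]'
python3 plan.py 1.2,.02
python3 - <<'E'
from h import *
f=cams.read_camera('wrist')['frame']; save('w2',f)
c=cams.read_camera('top')['frame']; save('t2',cv2.resize(c[160:320,320:520],None,fx=3,fy=3))
E
```

```text
t 1.4 [0.6119 0.0425 0.2278] yaw 1.864 F [ 6.2 -2.8 -1.5] g -0.002129508981463268
radial 0.043675890337335065 tang 0.10254693964909602
1.2,.02 [ 0.6339 -0.0368] share [ 0.147 -0.528] twist 0.0011schema error: expected keys xyz, twist
schema error: expected keys xyz, twist
```

View pics/w2.png

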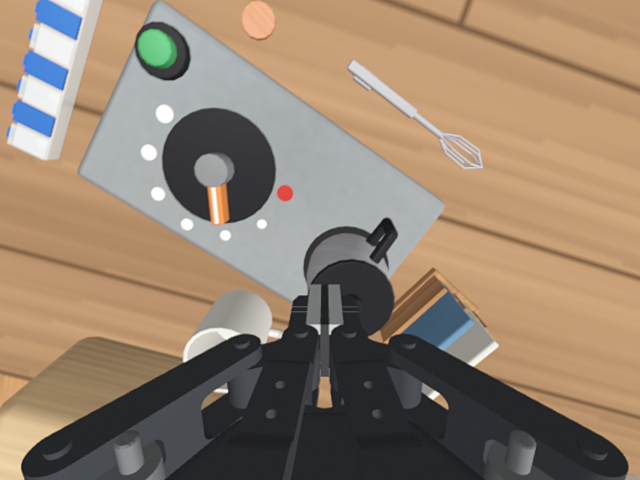

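The wrist picture shows the arm hadn't moved: the rows also need a twist key. I'll let it settle, then work out the shift again.

```bash
python3 -m inch '[{"xyz":[0,0,0],"twist":[0,0,0]},{"xyz":[0,0,0],"twist":[0,0,0]},{"xyz":[0,0,0],"twist":[0,0,0]}]' >/dev/null; python3 plan.py 1.2,.03
```

```text
t 1.75 [0.6058 0.0519 0.2318] yaw 1.872 F [0.1 0.2 0.6] g -0.0007290764966061872
radial 0.04151493574627299 tang 0.11298937833566029
1.2,.03 [ 0.631  -0.0272] share [ 0.168 -0.528] twist -0.0002
```

```bash
python3 -m inch '[{"xyz":[0.168,-0.528,0],"twist":[0,0,0]},{"xyz":[0.168,-0.528,0],"twist":[0,0,0]},{"xyz":[0.168,-0.528,-0.25],"twist":[0,0,0]},{"xyz":[0.168,-0.528,-0.5],"twist":[0,0,0]},{"xyz":[0.168,-0.528,-0.5],"twist":[0,0,0]}]'
python3 -m inch '[{"xyz":[0,0,0],"twist":[0,0,0]},{"xyz":[0,0,0],"twist":[0,0,0]},{"xyz":[0,0,0],"twist":[0,0,0]}]' >/dev/null; python3 plan.py 1.2,.03;  python3 - <<'E'
from h import *
f=cams.read_camera('wrist')['frame']; save('w3',f)
E
```

```text
time: 2.17
tool_pos: [0.6227, -0.0268, 0.1437]
orientation: [0.466, -3.084, -0.011]
force: [-4.0, 1.4, -4.5]
grip_width: 0.004
gripper_force: 0.0
t 2.42 [ 0.6344 -0.028   0.1615] yaw 1.872 F [-0.6  0.6  0.9] g 0.001249665651356415
radial 0.045106149821297 tang 0.0282102387482688
1.2,.03 [ 0.631  -0.0272] share [-0.023  0.005] twist -0.0002
```

View pics/w3.png

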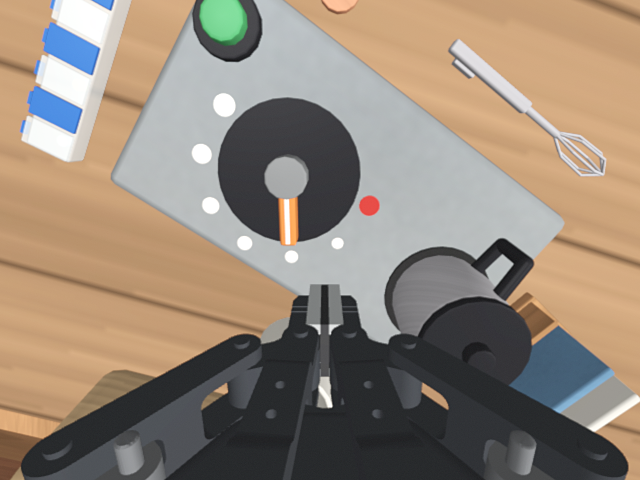

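The view shows the fingers beside the pointer (288,220) and pointing at dot 2, with the jug well clear. I'll descend to 8 mm above the panel.

```bash
python3 -m inch '[{"xyz":[-0.023,0.005,-0.18],"twist":[0,0,0]},{"xyz":[-0.023,0.005,-0.36],"twist":[0,0,0]},{"xyz":[-0.023,0.005,-0.52],"twist":[0,0,0]},{"xyz":[-0.023,0.005,-0.65],"twist":[0,0,0]},{"xyz":[-0.023,0.005,-0.72],"twist":[0,0,0]}]'
python3 -m inch '[{"xyz":[0,0,0],"twist":[0,0,0]},{"xyz":[0,0,0],"twist":[0,0,0]},{"xyz":[0,0,0],"twist":[0,0,0]}]' >/dev/null; python3 plan.py 1.2,.022 1.2,.018 1.3,.018 1.4,.018 1.5,.018
```

```text
time: 2.88
tool_pos: [0.6293, -0.0275, 0.0489]
orientation: [-0.47, 3.104, -0.001]
force: [0.6, 0.3, -1.3]
grip_width: -0.004
gripper_force: 0.0
t 3.13 [ 0.6305 -0.028   0.0514] yaw 1.871 F [ 0.5 -0.   0.6] g -0.0017022597283514755
radial 0.041300964051007735 tang 0.029426514234798577
1.2,.022 [ 0.6333 -0.0349] share [ 0.019 -0.046] twist 0.0
1.2,.018 [ 0.6345 -0.0387] share [ 0.027 -0.071] twist 0.0
1.3,.018 [ 0.6373 -0.0423] share [ 0.045 -0.096] twist -0.0159
1.4,.018 [ 0.6397 -0.0462] share [ 0.062 -0.121] twist -0.0318
1.5,.018 [ 0.6417 -0.0503] share [ 0.075 -0.149] twist -0.0477
```

Pushing slowly now, reading the force as I go.

```bash
python3 -m inch '[{"xyz":[0.008,-0.02,0],"twist":[0,0,0]},{"xyz":[0.019,-0.046,0],"twist":[0,0,0]},{"xyz":[0.027,-0.071,0],"twist":[0,0,0]},{"xyz":[0.027,-0.071,0],"twist":[0,0,0]},{"xyz":[0.027,-0.071,0],"twist":[0,0,0]}]'|grep -E 'force|pos'
python3 -m inch '[{"xyz":[0.009,-0.012,0],"twist":[0,0,-0.008]},{"xyz":[0.018,-0.025,0],"twist":[0,0,-0.016]},{"xyz":[0.018,-0.025,0],"twist":[0,0,-0.016]},{"xyz":[0.018,-0.025,0],"twist":[0,0,-0.016]}]' |grep -E 'force|pos'
cat > pt.py <<'E'
from h import *
A=np.array([.5997,-.0683])
for n in('top','scene'):
    c=cams.read_camera(n); f=c['frame']
    o=cv2.projectPoints(np.array([[*A,.067]]),np.array(c['rvec'],float),np.array(c['tvec'],float),np.array(c['intrinsics'],float),None)[0].ravel()
    m=cv2.inRange(cv2.cvtColor(f,cv2.COLOR_BGR2HSV),(5,170,150),(20,255,255)); k=np.zeros_like(m); cv2.circle(k,tuple(int(v) for v in o),32 if n=='top' else 38,255,-1); m&=k
    # only the dial disc (exclude wood) 
    yy,xx=np.nonzero(m)
    P=np.array([ray(c,(x,y),.067)[:2]-A for x,y in zip(xx,yy)]); P=P[np.hypot(*P.T)<.052] if len(P) else P
    if len(P): q=P.mean(0); print(n,'pointer t',round(1.5-np.arctan2(q[1],q[0]),3),'r',np.hypot(*q).round(4),len(P))
E
python3 pt.py; python3 plan.py 1.4,.018 1.5,.018 1.6,.018
```

```text
tool_pos: [0.6332, -0.0382, 0.0493]
force: [-0.1, 3.7, 1.3]
gripper_force: 1.4
tool_pos: [0.6352, -0.0424, 0.0484]
force: [1.1, 0.4, 1.0]
gripper_force: 0.7
scene pointer t 1.434 r 0.0311 89
t 3.98 [ 0.6348 -0.0425  0.048 ] yaw 1.771 F [ 0.2  1.1 -0.5] g -0.003893489327691543
radial 0.03949265044462206 tang 0.01833306507122078
1.4,.018 [ 0.6397 -0.0462] share [ 0.033 -0.025] twist -0.0159
1.5,.018 [ 0.6417 -0.0503] share [ 0.046 -0.052] twist -0.0318
1.6,.018 [ 0.6433 -0.0546] share [ 0.057 -0.081] twist -0.0477
```

```bash
python3 -m inch '[{"xyz":[0.016,-0.012,0.02],"twist":[0,0,-0.008]},{"xyz":[0.033,-0.025,0.02],"twist":[0,0,-0.016]},{"xyz":[0.033,-0.025,0.02],"twist":[0,0,-0.016]},{"xyz":[0.033,-0.025,0.02],"twist":[0,0,-0.016]}]' |grep -E 'force|pos'
python3 pt.py; python3 plan.py 1.5,.018 1.6,.018
python3 - <<'E'
from h import *
f=cams.read_camera('scene')['frame']; save('s4',cv2.resize(f[220:360,190:360],None,fx=4,fy=4,interpolation=cv2.INTER_CUBIC))
E
```

```text
tool_pos: [0.6395, -0.0467, 0.0507]
force: [-0.1, -1.2, -0.0]
gripper_force: 0.0
scene pointer t 1.559 r 0.0317 93
t 4.42 [ 0.6397 -0.0464  0.051 ] yaw 1.67 F [0.1 0.5 0.5] g -0.0033646942712370477
radial 0.041969799269660706 tang 0.017787229000078755
1.5,.018 [ 0.6417 -0.0503] share [ 0.013 -0.026] twist -0.0158
1.6,.018 [ 0.6433 -0.0546] share [ 0.024 -0.054] twist -0.0317
```

View pics/s4.png

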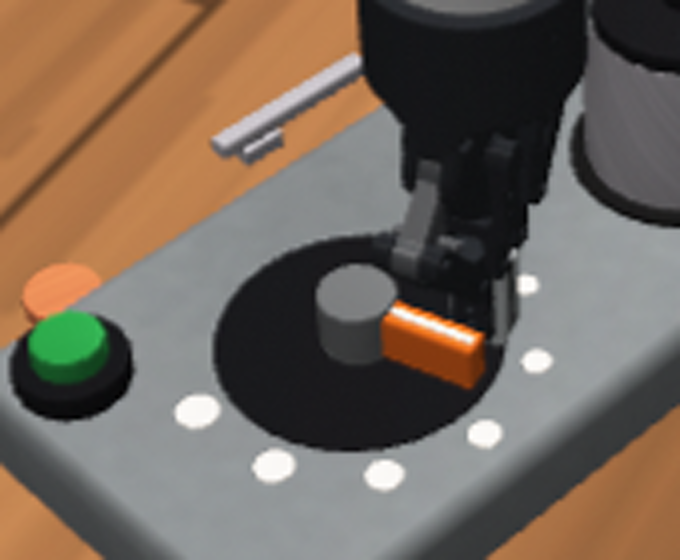

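The pointer is partway between dot 2 (536,360) and dot 3 (485,433), at about t 1.45 after the scene view's +0.1 bias. I'll push a little further.

```bash
python3 -m inch '[{"xyz":[0.007,-0.013,0],"twist":[0,0,-0.008]},{"xyz":[0.013,-0.026,0],"twist":[0,0,-0.016]},{"xyz":[0.013,-0.026,0],"twist":[0,0,-0.016]},{"xyz":[0.013,-0.026,0],"twist":[0,0,-0.016]}]' |grep -E 'force|pos'
python3 pt.py; python3 plan.py 1.6,.018 1.7,.018 1.8,.018 1.9,.018
```

```text
tool_pos: [0.6419, -0.0501, 0.0513]
force: [0.4, -1.2, -0.2]
gripper_force: 0.0
scene pointer t 1.867 r 0.0318 98
t 4.9 [ 0.6419 -0.0499  0.0514] yaw 1.57 F [ 0.  -0.6 -0.6] g -3.271757760211308e-05
radial 0.04217748565105076 tang 0.018450865401341027
1.6,.018 [ 0.6433 -0.0546] share [ 0.009 -0.031] twist -0.0158
1.7,.018 [ 0.6444 -0.059 ] share [ 0.017 -0.061] twist -0.0317
1.8,.018 [ 0.6451 -0.0635] share [ 0.022 -0.091] twist -0.0476
1.9,.018 [ 0.6454 -0.0681] share [ 0.023 -0.121] twist -0.0635
```

It has clicked into three (1.8). Next, the click to four.

```bash
python3 -m inch '[{"xyz":[0.009,-0.031,0],"twist":[0,0,-0.016]},{"xyz":[0.017,-0.061,0],"twist":[0,0,-0.032]},{"xyz":[0.022,-0.091,0],"twist":[0,0,-0.048]},{"xyz":[0.023,-0.121,0],"twist":[0,0,-0.0635]},{"xyz":[0.023,-0.121,0],"twist":[0,0,-0.0635]}]' |grep -E 'force|pos'
python3 -m inch '[{"xyz":[0,0,0],"twist":[0,0,0]}]' |grep -E 'force|pos'
python3 pt.py; python3 plan.py 1.95,.018 2.0,.018 2.05,.018 2.1,.018
```

```text
tool_pos: [0.6454, -0.0676, 0.0513]
force: [0.2, 1.7, 0.3]
gripper_force: 0.7
tool_pos: [0.6454, -0.0677, 0.0514]
force: [0.1, 1.5, 0.1]
gripper_force: 0.7
scene pointer t 2.016 r 0.0337 89
t 5.5 [ 0.6454 -0.0677  0.0514] yaw 1.172 F [-0.1  1.2  0.6] g -0.0014465193926285465
radial 0.041892920602238065 tang 0.018298726322139115
1.95,.018 [ 0.6453 -0.0704] share [-0.    -0.018] twist -0.0082
2.0,.018 [ 0.6452 -0.0726] share [-0.001 -0.033] twist -0.0162
2.05,.018 [ 0.6449 -0.0749] share [-0.003 -0.048] twist -0.0241
2.1,.018 [ 0.6445 -0.0772] share [-0.006 -0.063] twist -0.0321
```

```bash
python3 -m inch '[{"xyz":[0,-0.018,0],"twist":[0,0,-0.008]},{"xyz":[-0.001,-0.033,0],"twist":[0,0,-0.016]},{"xyz":[-0.003,-0.048,0],"twist":[0,0,-0.024]},{"xyz":[-0.003,-0.048,0],"twist":[0,0,-0.024]},{"xyz":[-0.003,-0.048,0],"twist":[0,0,-0.024]}]' |grep -E 'force|pos'
python3 pt.py; python3 plan.py 2.1,.018
```

```text
tool_pos: [0.6448, -0.0756, 0.0513]
force: [-0.2, 0.0, -0.4]
gripper_force: 0.0
top pointer t 1.867 r 0.0186 11
scene pointer t 2.208 r 0.0366 77
t 6.02 [ 0.6448 -0.0754  0.0513] yaw 1.021 F [-0.8 -0.7 -0.1] g -0.0015122743333850777
radial 0.04217298264853207 tang 0.01753821987547874
2.1,.018 [ 0.6445 -0.0772] share [-0.002 -0.012] twist -0.0079
```

Run:
```python
from h import *
f=cams.read_camera('scene')['frame']; a=cv2.resize(f[240:350,220:350],None,fx=4,fy=4,interpolation=cv2.INTER_CUBIC)
w=cams.read_camera('wrist')['frame'][0:440,120:480]
save('s5',np.hstack([cv2.resize(w,(360,440)),a[:,:440]]))
```

```text
(no output)
```

View pics/s5.png

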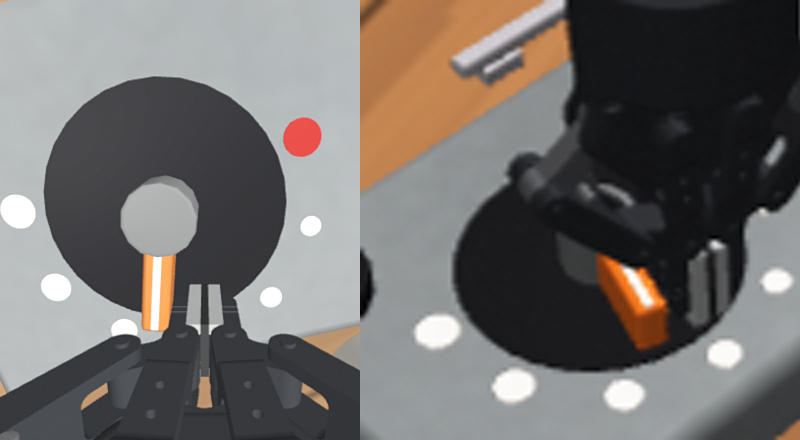

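The pointer sits between dot 3 (725,353) and dot 4 (624,395), right at the tipping point. A small nudge should carry it over.

```bash
python3 -m inch '[{"xyz":[-0.001,-0.008,0],"twist":[0,0,-0.004]},{"xyz":[-0.002,-0.014,0],"twist":[0,0,-0.008]},{"xyz":[-0.002,-0.014,0],"twist":[0,0,-0.008]},{"xyz":[-0.002,-0.014,0],"twist":[0,0,-0.008]}]' |grep -E 'force|pos'
python3 pt.py; python3 plan.py 2.05,.03
```

```text
tool_pos: [0.6446, -0.0774, 0.0513]
force: [0.1, -0.3, 0.2]
gripper_force: 0.0
top pointer t 1.956 r 0.0213 23
scene pointer t 2.237 r 0.0373 70
t 6.55 [ 0.6446 -0.0773  0.0513] yaw 0.969 F [ 0.3  0.8 -0.5] g 0.0003368784990117786
radial 0.042115873354436 tang 0.01797405842688139
2.05,.03 [ 0.6512 -0.0647] share [0.044 0.084] twist 0.0083
```

```bash
python3 -m inch '[{"xyz":[-0.002,-0.007,0],"twist":[0,0,-0.004]},{"xyz":[-0.004,-0.014,0],"twist":[0,0,-0.008]},{"xyz":[-0.004,-0.014,0],"twist":[0,0,-0.008]},{"xyz":[-0.004,-0.014,0],"twist":[0,0,-0.008]}]' |grep -E 'force|pos'
python3 pt.py; python3 plan.py 2.1,.035
```

```text
tool_pos: [0.644, -0.0795, 0.0513]
force: [-0.3, -0.5, 0.7]
gripper_force: 0.0
top pointer t 2.189 r 0.0183 11
scene pointer t 2.464 r 0.0368 79
t 6.98 [ 0.644  -0.0794  0.0513] yaw 0.919 F [0.4 0.1 0.2] g -0.00028789074981183286
radial 0.04194538988968952 tang 0.018087855637489283
2.1,.035 [ 0.6541 -0.0631] share [0.067 0.108] twist 0.0083
```

It snapped to four. I'll back off, lift, and check.

```bash
python3 -m inch '[{"xyz":[0.03,0.05,0],"twist":[0,0,0]},{"xyz":[0.067,0.108,0],"twist":[0,0,0]},{"xyz":[0.067,0.108,0.2],"twist":[0,0,0]},{"xyz":[0.067,0.108,0.45],"twist":[0,0,0]},{"xyz":[0.067,0.108,0.6],"twist":[0,0,0]}]' |grep -E 'force|pos'
python3 -m inch '[{"xyz":[-0.25,-0.1,0.1],"twist":[0,0,0]},{"xyz":[-0.5,-0.25,0.1],"twist":[0,0,0]},{"xyz":[-0.75,-0.4,0.1],"twist":[0,0,0]},{"xyz":[-0.9,-0.46,0.1],"twist":[0,0,0]},{"xyz":[-0.9,-0.46,0.1],"twist":[0,0,0]}]' |grep -E 'force|pos'
python3 -m inch '[{"xyz":[0,0,0],"twist":[0,0,0]},{"xyz":[0,0,0],"twist":[0,0,0]},{"xyz":[0,0,0],"twist":[0,0,0]}]' >/dev/null
python3 pt.py; python3 plan.py
python3 - <<'E'
from h import *
f=cams.read_camera('scene')['frame']; a=cv2.resize(f[240:350,190:320],None,fx=4,fy=4,interpolation=cv2.INTER_CUBIC)
w=cams.read_camera('wrist')['frame']
save('s6',np.hstack([cv2.resize(w,None,fx=.5,fy=.5),a[:240,:440]]) if 0 else np.hstack([cv2.resize(w[:, 100:460],(330,440)),a[:440,:460]]))
# button top: triangulate from the first two pictures, centre of cap top ring
c=[np.load(n+'0.npy',allow_pickle=True).item() for n in('top','scene')]
for z in(.045,.055,.06,.065,.07):
    print(z,[ray(k,u,z)[:2].round(4) for k,u in zip(c,[(463.3,283.),(206.5,306.3)])])
E
```

```text
tool_pos: [0.6553, -0.0619, 0.1443]
force: [0.7, -1.8, 0.3]
gripper_force: 0.0
tool_pos: [0.5145, -0.1328, 0.1558]
force: [-0.2, 0.6, -0.4]
gripper_force: 0.0
top pointer t 2.399 r 0.0313 93
scene pointer t 2.458 r 0.0329 96
t 8.17 [ 0.5204 -0.1316  0.1565] yaw 0.92 F [ 1.4  0.2 -0.1] g 0.001913888180731251
radial -0.024784804071122726 tang -0.09838330926092817
0.045 [array([ 0.5175, -0.1348]), array([ 0.5043, -0.1208])]
0.055 [array([ 0.5173, -0.1327]), array([ 0.5111, -0.1277])]
0.06 [array([ 0.5171, -0.1317]), array([ 0.5145, -0.1312])]
0.065 [array([ 0.517 , -0.1307]), array([ 0.5179, -0.1347])]
0.07 [array([ 0.5169, -0.1297]), array([ 0.5212, -0.1381])]
```

View pics/s6.png

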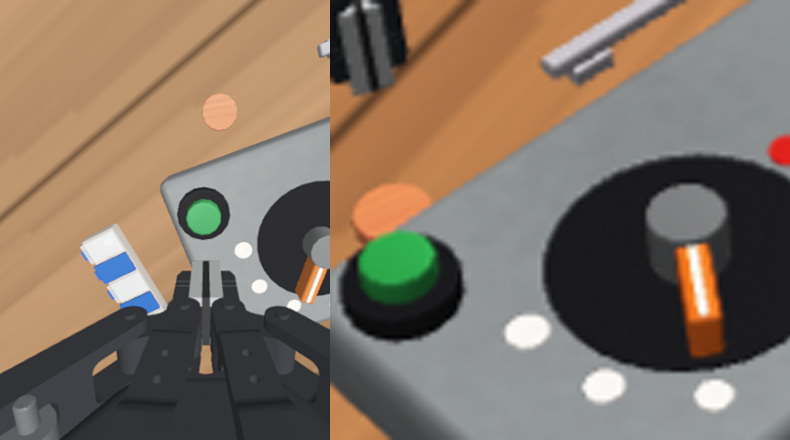

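The pointer points exactly at dot 4 (714,394 in the right half), and the top camera gives t = 2.40. Now the button, whose top is at about z 0.063.

```bash
python3 -m inch '[{"xyz":[-0.023,0.003,-0.2],"twist":[0,0,0]},{"xyz":[-0.023,0.003,-0.38],"twist":[0,0,0]},{"xyz":[-0.023,0.003,-0.5],"twist":[0,0,0]},{"xyz":[-0.023,0.003,-0.54],"twist":[0,0,0]},{"xyz":[-0.023,0.003,-0.54],"twist":[0,0,0]}]' |grep -E 'force|pos'
python3 -m inch '[{"xyz":[0,0,0],"twist":[0,0,0]},{"xyz":[0,0,0],"twist":[0,0,0]}]' |grep -E 'force|pos'
python3 -m inch '[{"xyz":[0,0,-0.02],"twist":[0,0,0]},{"xyz":[0,0,-0.04],"twist":[0,0,0]},{"xyz":[0,0,-0.06],"twist":[0,0,0]},{"xyz":[0,0,-0.06],"twist":[0,0,0]}]' |grep -E 'force|pos'
python3 -m inch '[{"xyz":[0,0,-0.01],"twist":[0,0,0]},{"xyz":[0,0,-0.02],"twist":[0,0,0]},{"xyz":[0,0,-0.02],"twist":[0,0,0]}]' |grep -E 'force|pos'
```

```text
tool_pos: [0.5142, -0.1308, 0.0729]
force: [-0.2, -0.7, 0.6]
gripper_force: 0.0
tool_pos: [0.517, -0.1321, 0.0771]
force: [0.2, -0.3, 0.8]
gripper_force: 0.0
tool_pos: [0.516, -0.1319, 0.0664]
force: [-0.2, 0.2, 0.2]
gripper_force: 0.9
tool_pos: [0.516, -0.1319, 0.0637]
force: [0.4, 0.0, 3.5]
gripper_force: 1.6
```

Contact at about z 0.065. I'll keep going in small steps.

```bash
for i in 1 2; do :; done
python3 -m inch '[{"xyz":[0,0,-0.01],"twist":[0,0,0]},{"xyz":[0,0,-0.02],"twist":[0,0,0]},{"xyz":[0,0,-0.02],"twist":[0,0,0]}]' |grep -E '^force|pos'
python3 -m inch '[{"xyz":[0,0,-0.01],"twist":[0,0,0]},{"xyz":[0,0,-0.015],"twist":[0,0,0]},{"xyz":[0,0,-0.015],"twist":[0,0,0]}]' |grep -E '^force|pos'
```

```text
tool_pos: [0.516, -0.1319, 0.0611]
force: [-0.7, -0.3, 4.3]
tool_pos: [0.5161, -0.132, 0.0609]
force: [-4.2, 1.4, 13.6]
```

It reached the hard stop after about 6 mm of travel, at 13.6 N, so the button is fully down. Releasing.

```bash
python3 -m inch '[{"xyz":[0,0,0.06],"twist":[0,0,0]},{"xyz":[0,0,0.15],"twist":[0,0,0]},{"xyz":[0,0,0.35],"twist":[0,0,0]},{"xyz":[0,0,0.6],"twist":[0,0,0]},{"xyz":[0,0,0.7],"twist":[0,0,0]}]' |grep -E '^force|pos'
python3 -m inch '[{"xyz":[-0.3,0,0.1],"twist":[0,0,0]},{"xyz":[-0.5,0,0.1],"twist":[0,0,0]},{"xyz":[-0.5,0,0.1],"twist":[0,0,0]},{"xyz":[-0.5,0,0.1],"twist":[0,0,0]}]' |grep -E '^force|pos'
python3 pt.py
python3 - <<'E'
from h import *
c=cams.read_camera('scene'); f=c['frame']
for b in blobs(f,(45,100,50),(85,255,255)): print(b)
save('s7',f)
E
```

```text
tool_pos: [0.5168, -0.1322, 0.1669]
force: [0.6, -0.1, -0.3]
tool_pos: [0.4389, -0.1314, 0.1772]
force: [0.6, -0.6, -0.2]
top pointer t 2.396 r 0.0311 91
scene pointer t 2.457 r 0.0328 97
(array([206.57627119, 306.37627119]), np.int32(295), array([197, 298,  20,  18], dtype=int32))
```

View pics/s7.png

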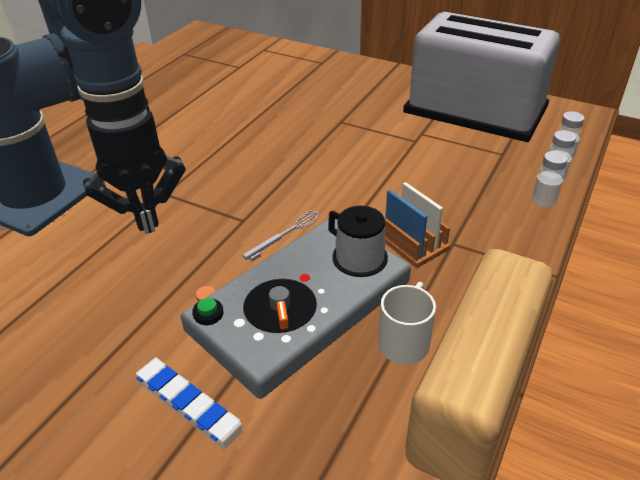

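The final view shows the pointer at dot 4 (286,339), the button back up at (207,306), and everything else where it was.

```bash
python3 -c "
from station import job; print(job.hand_in())"
```

```text
the job is handed in; nothing more can be done
None
```

The selector rests in the notch at dot four (measured 2.40 rad), then the start button was pressed to its stop and came back up; nothing else on the shelf looks moved, and the job is handed in (no verdict was shown).

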